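# Stack the whole hanger slats, show the notched one to the camera

### The arm

A 6-joint arm with a two-finger parallel gripper is mounted at the origin on the work surface. World frame = base frame: x ahead of the robot, y to its left, z up, the work surface at z = 0. Lengths are in m, angles in rad, forces in N, time in s.
With the tool pointing down it reaches from about 0.275 to 1 m from the base axis. Payload 8.4 kg.
Tool frame: the origin (TCP) lies where the fingers leave the gripper's body, on its centre line; the fingertips stand ctrl.finger_overhang ahead of it and the grasp point (between the pads) lies 54 mm ahead of it (ctrl.finger_overhang is the distance from the TCP to the fingertips, in m); z points along the fingers, y is the line along which they close (so a half turn about z gives the same grasp; the last joint's range is limited). The gripper opens to 85 mm and grips with 20 to 120 N. Pads are 22 mm wide; open, the fingers measure 114 mm over their backs; the gripper's body (76 mm by 85 mm) begins 54 mm behind the grasp point. The pads swing forward as they close: fully open they stand 13 mm farther back than shut.
Start: joints at [-1.321, 0.353, 1.633, -0, 1.155, -0.002], TCP at [0.156, -0.605, 0.304] pointing down, gripper open.
Joint ranges: [-2.63, 2.63], [-0.92, 2.1], [0.06, 2.66], [-1.3, 4.44], [0, 2.69], [-3.02, 3.02]. Speed limits (rad/s): [2.22, 2.22, 2.79, 3.14, 3.14, 3.14].

### API

Orientations are given as a 3x3 rotation matrix whose columns are the frame's x, y, z axes.
In Python, from workcell import ctrl gives the robot as it stands.
- The arm moves only by the tool move_arm, never from a script. Its argument "plan" is a list of rows, each a list of 2 entries, a list of its own where there are three numbers: the shift along the tool's x, y, z in cm, then the turn, a rotation vector about the tool's x, y, z in degrees. In form: [[[dx, dy, dz], [wx, wy, wz]], ...]. A call has 1 to 12 rows; each row is the pose to reach, as a shift and turn from the pose commanded when the call began, along the tool's axes at that moment; what a row does not reach only later rows make up. A row lasts 1/8 s, in which the tool goes at most 62.5 mm and 10.7 degrees, less where a joint would pass 70% of its speed; a pose out of reach is approached as far as the arm can. A call with a gripper value outside its range is refused whole. "gripper" is the opening, from -1 (shut) to 1 (fully open), set as the call begins (left out, the last holds). The fingers move at their own pace and stop on an object; "newtons" is the grip in N (left out, the last holds). Time passes only in rows, so rows that repeat a pose let the fingers close. It gives the time, the measured TCP pose, the force, the opening and the grip force at its end, in the units of the state.
- ctrl.state(): the state, without advancing time (a new reading comes with each control period).
- ctrl.read_camera(name): name is "side" or "top"; returns the picture (384x512x3 uint8, red, green, blue); there is no depth.
- ctrl.calibration(name): a dict with "fovy" (degrees; the focal length in pixels is half the picture's height over the tangent of half this angle, whatever the lens; pixels are square), "cx", "cy" (the principal point, pixels), "world_to_cam" (4x4, takes a point from world to camera coordinates). Camera axes: x right, y down, z forward; pixel columns grow to the right and rows downward; lengths in m; the calibration is good to about 2 mm. A picture is of the moment at which its call begins. calibration takes no time and is no camera call.
- ctrl.job_done(): hands the job in; it is judged then, once.
The state is a dict: "t": time; "joints": joint angles; "qvel": joint speeds; "joint_torque": joint torques, N m; "tool_pos": TCP position; "tcp_rot": TCP orientation; "ft_force": force on the tool from outside, world axes, zero at the start; "moment": the same for the moment, N m; "gripper_width": finger opening in m; "grip_force": force on a finger pad.
Only numpy, scipy, OpenCV 4.12 (cv2) and the standard library are available. Lean on these libraries where they do the work, as an engineer would, in place of code of your own. Each camera call takes 0.05 s, during which the arm holds its last target. There are 200 camera calls.

### The job

Three beech slats lie on the rubber mat: lay the two whole ones on the slat stack as its next crosswise layer, each directly above and in line with one slat of the bottom layer, and let go of them. Then take the slat with the notch in its edge and hold it up to the inspection camera on the bench, its middle on the lens's line of sight 16 cm from the lens, broad face square to the lens and length level across the view; finish while still holding it there. Leave the slats already in the stack and the other things on the bench where they are.

Things in the scene. Friction and masses are not known exactly. Their poses are not given: they have to be found in the camera images.
- slat_a: Whole beech slat, plain bar 160 x 30 x 15 mm, about 50 g, lying flat on the mat with its length roughly along the mat's y. Origin: centre of the underside; x along its length, y across its width, z up through the 15 mm thickness. Both whole slats are alike; their places on the mat vary.
- slat_b: Whole beech slat, plain bar 160 x 30 x 15 mm, about 50 g, lying flat on the mat with its length roughly along the mat's y. Origin: centre of the underside; x along its length, y across its width, z up through the 15 mm thickness. Both whole slats are alike; their places on the mat vary.
- notched: Faulty beech slat, outside 160 x 30 x 15 mm, about 45 g, with a rectangular notch 44 mm long, 14 mm deep, right through, in its +y long edge, 24 to 68 mm to the +x side of the middle; the middle is whole, 30 mm wide. Lies flat on the mat among the others, length roughly along the mat's y. Origin: centre of the underside; x along its length, y across, z up.
- notched_mid (a point): Middle of the notched slat: 7.5 mm above its origin, half-way through the thickness.
- mat: Black rubber mat, 290 (x) x 200 (y) x 3 mm, fixed to the bench, to the left or the right of the stack. Origin: centre of the underside. The three slats lie on it side by side, centres about 85 mm apart along its x, in any order.
- pallet: Plywood base board of the stack, 165 x 165 x 12 mm, fixed. Origin: centre of the underside, z up. In its axes: bottom layer, two slats along y at x = -50 and +50 mm, undersides at z = 12 mm; second layer, two along x at y = -50 and +50 mm, undersides at z = 27 mm. The third layer goes along y at x = -50 and +50 mm, centred at y = 0, undersides at z = 42 mm.
- base1: Slat of the stack already there, loose, 160 x 30 x 15 mm, bottom layer, along the pallet's y, on the -x side of the pallet. Origin: centre of the underside; x along its length.
- base2: Slat of the stack already there, loose, 160 x 30 x 15 mm, bottom layer, along the pallet's y, on the +x side of the pallet. Origin: centre of the underside; x along its length.
- base3: Slat of the stack already there, loose, 160 x 30 x 15 mm, second layer, along the pallet's x, on the -y side of the pallet. Origin: centre of the underside; x along its length.
- base4: Slat of the stack already there, loose, 160 x 30 x 15 mm, second layer, along the pallet's x, on the +y side of the pallet. Origin: centre of the underside; x along its length.
- stand: Fixed camera stand: steel foot plate 210 x 120 x 8 mm with two cheek plates, up to 83 mm high, that carry the camera. Origin: on the bench, straight below the view point; z up; the foot plate runs from x = -40 to +170 mm, the camera lens is at x = +80 mm.
- camera: Inspection camera fixed in the stand: black box 60 mm wide with a round lens 44 mm across. Origin: centre of the lens face, 81 mm above the bench. z is the line of sight, pointing up and leaning 30 degrees from vertical towards the stand's -x side (roughly towards the robot); y is level, across the view.
- view (a point): View point: in the air on the camera's line of sight, 160 mm from the lens, 220 mm above the bench. The middle of the notched slat is to be held here.
- hanger: Bystander: loose wooden hanger body lying flat, two sloping shoulders and a round cross bar, about 330 mm wide, 12 mm thick, no hook. Origin near its middle.
- sanding_block: Bystander: loose cork sanding block 60 x 100 x 32 mm. Origin: centre of the underside.
- glue_jar: Bystander: loose white closed jar, 60 mm across, 80 mm high. Origin: centre of the underside.
There are look-alikes about, which are no part of the job. Leave any red or turquoise look-alike of the notched alone. What is shaped like the slat_b but orange is not meant.

How it is judged:
By the outcome, as a careful person would: the job done as asked, in the order asked, and still so for the second after the job is handed in, while the arm keeps its last pose, push and grip.
It also fails if it takes over 66 s, if anything falls off the work surface, if the arm or the gripper's body presses on something with over 40 N, if the wrist force passes 120 N, or if a joint passes its speed limit or range.

## Working session

There is one attempt and no reset: what is moved stays moved. The work goes in short steps, Python scripts to look and compute and a tool call to move; the robot and the scene stay as the last step left them, time stands still between calls to the robot, and variables do not carry over. Pictures are saved under pics/ and viewed, at most 10 in all, crops included, and the job is handed in when it is done.

Besides the shell and the picture viewer there is one more tool, called after "Request:" in YAML: its name, and indented under it one key for each argument. move_arm: Moves the arm, as the interface text tells. Its arguments: {"type":"object","properties":{"plan":{"type":"array"},"gripper":{"type":"number"},"newtons":{"type":"number"}},"required":["plan"]}

```bash
mkdir -p pics; ls; python3 - <<'E'
from workcell import ctrl
import cv2
for n in ("top","side"):
    im=ctrl.read_camera(n); cv2.imwrite(f"pics/{n}0.png",im[:,:,::-1])
    cv2.imwrite(f"pics/{n}0b.png",cv2.resize(im[:,:,::-1],(800,600),interpolation=cv2.INTER_CUBIC))
    c=ctrl.calibration(n); print(n,c)
print(ctrl.finger_overhang, ctrl.state())
E
```

```text
pics
top {'fovy': 52.56402467838546, 'cx': 244.5744956670864, 'cy': 197.30656085648334, 'world_to_cam': array([[ 0.00303053, -0.99942228,  0.03385156, -0.15204706],
       [-0.99206042, -0.00726081, -0.12555242,  0.53416876],
       [ 0.12572568, -0.03320231, -0.99150928,  1.14951495],
       [ 0.        ,  0.        ,  0.        ,  1.        ]])}
side {'fovy': 46.71067594981208, 'cx': 252.44596442575008, 'cy': 188.69205849013395, 'world_to_cam': array([[-0.932309  , -0.36164451,  0.00363045,  0.45870891],
       [-0.24122842,  0.61433811, -0.75126396,  0.30365204],
       [ 0.26946016, -0.70128592, -0.65999188,  1.32731556],
       [ 0.        ,  0.        ,  0.        ,  1.        ]])}
0.0726 {'t': 0.1, 'joints': array([-1.32141375e+00,  3.53597626e-01,  1.63405423e+00, -1.01212259e-05,
        1.15518420e+00, -2.43815500e-03]), 'qvel': array([ 0.00104266, -0.00123816, -0.0017822 , -0.00133387,  0.00054438,
        0.00035859]), 'joint_torque': array([ 2.60813231e-04, -6.06356120e+01, -3.42820823e+01,  2.66333439e-05,
        4.02087666e-03, -1.71464319e-05]), 'tool_pos': array([ 0.15562292, -0.60497483,  0.30322736]), 'tcp_rot': array([[ 9.68459339e-01,  2.49171444e-01, -3.15851904e-04],
       [ 2.49171644e-01, -9.68458593e-01,  1.20265231e-03],
       [-6.22287898e-06, -1.24342120e-03, -9.99999227e-01]]), 'ft_force': array([0.18861641, 0.05453047, 0.27027913]), 'moment': array([-0.01338668,  0.00053138,  0.03857987]), 'grip_force': 0.0, 'gripper_width': 0.0854136428969101}
```

View pics/top0b.png

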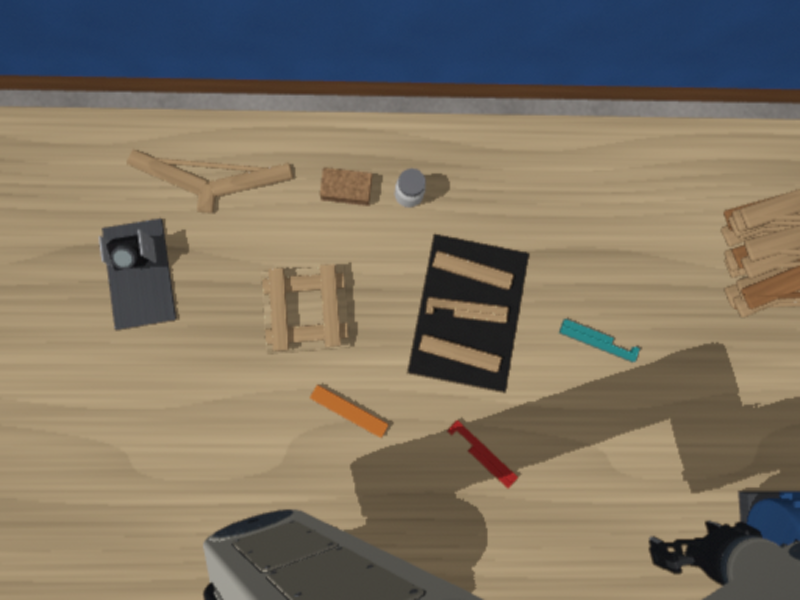

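View pics/side0b.png

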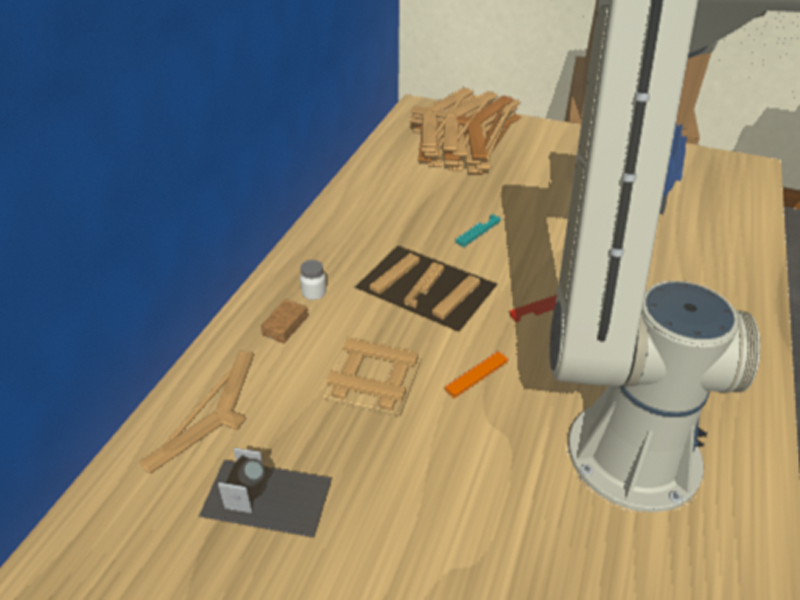

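Top view (800-px picture): the beech slats on the mat are at (473,270), (467,310) and (460,353); the middle one is notched, at its left end on the lower edge. The stack is at (308,308) with its second layer running up the image. The stand is at (140,275) with the lens at (123,257).
Possible mix-ups: orange bar (350,410), red notched (483,455), turquoise notched (600,340), scrap pile (770,250) and the stack's own slats (280,308) and (332,305). I choose the three on the mat. Next is a close crop.

```bash
python3 - <<'E'
import cv2,numpy as np
im=cv2.imread("pics/top0.png")
a=im[145:255,255:345]; b=im[135:235,60:235]
a=cv2.resize(a,None,fx=5,fy=5,interpolation=cv2.INTER_CUBIC)
b=cv2.resize(b,None,fx=4.5,fy=4.5,interpolation=cv2.INTER_CUBIC)
print(a.shape,b.shape)
cv2.imwrite("pics/cropa.png",a);cv2.imwrite("pics/cropb.png",b)
E
```

```text
(550, 450, 3) (450, 788, 3)
```

View pics/cropa.png

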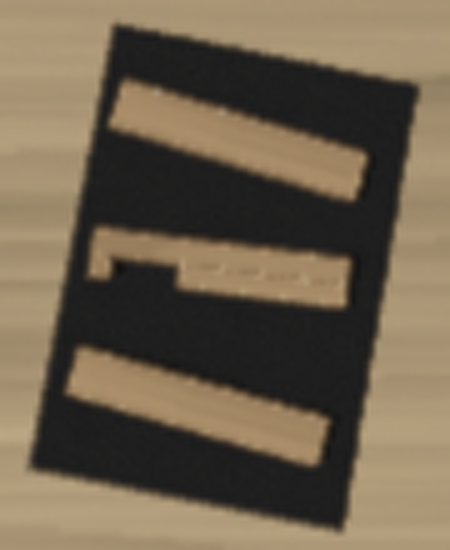

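View pics/cropb.png

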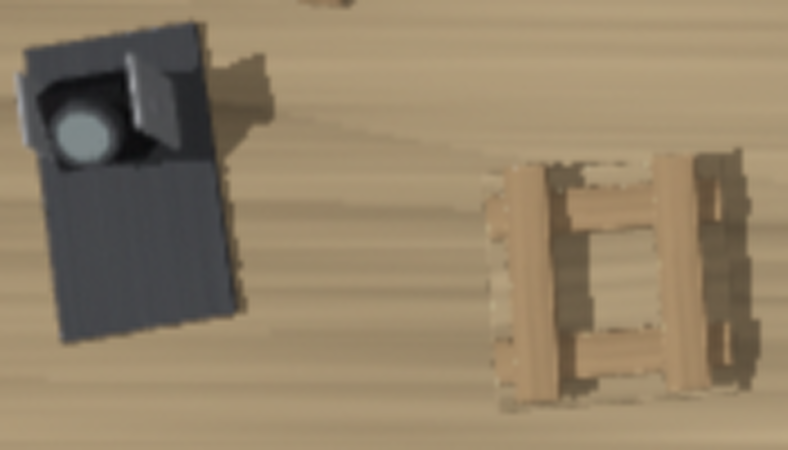

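The crops confirm the choice: two whole slats (top and bottom) and the notched one in the middle, with the notch at its left end on the lower edge. Crop-b corners: second-layer slats (505,165)-(557,400) and (655,155)-(708,388); foot plate (25,48), (203,22), (243,310), (65,343); lens (85,137).

```bash
cat > h.py <<'E'
import cv2,numpy as np
from workcell import ctrl
from scipy.optimize import minimize,least_squares
from scipy.spatial.transform import Rotation as Ro
def cal(n):
    c=ctrl.calibration(n); f=192/np.tan(np.radians(c["fovy"])/2); return f,c["cx"],c["cy"],c["world_to_cam"]
def proj(n,P):
    f,cx,cy,T=cal(n); p=np.asarray(P)@T[:3,:3].T+T[:3,3]; return np.c_[f*p[:,0]/p[:,2]+cx,f*p[:,1]/p[:,2]+cy]
def unproj(n,uv,z):
    f,cx,cy,T=cal(n); uv=np.atleast_2d(uv).astype(float)
    d=np.c_[(uv[:,0]-cx)/f,(uv[:,1]-cy)/f,np.ones(len(uv))]@T[:3,:3]; C=-T[:3,:3].T@T[:3,3]
    return C+d*((z-C[2])/d[:,2])[:,None]
def pts2(xy,p): # local xy-> world xy by pose x,y,yaw
    c,s=np.cos(p[2]),np.sin(p[2]); xy=np.asarray(xy,float)
    return np.c_[p[0]+c*xy[:,0]-s*xy[:,1],p[1]+s*xy[:,0]+c*xy[:,1]]
RECT=np.array([[-.08,-.015],[.08,-.015],[.08,.015],[-.08,.015]])
def hullmask(n,p,z0,z1,roi,ss=6):
    w=pts2(RECT,p); P=np.r_[np.c_[w,np.full(4,z0)],np.c_[w,np.full(4,z1)]]
    x0,y0,x1,y1=roi; uv=(proj(n,P)-[x0,y0]+.5)*ss-.5
    m=np.zeros(((y1-y0)*ss,(x1-x0)*ss),np.uint8)
    h=cv2.convexHull(uv.astype(np.float32)); cv2.fillPoly(m,[np.round(h*16).astype(np.int32)],255,shift=4)
    return cv2.resize(m,(x1-x0,y1-y0),interpolation=cv2.INTER_AREA)/255.
def matfit(n,im,p0,notch=False):
    w=pts2(RECT*1.12,p0); uv=proj(n,np.c_[w,np.full(4,.012)])
    x0,y0=(uv.min(0)-2).astype(int); x1,y1=(uv.max(0)+3).astype(int); roi=(x0,y0,x1,y1)
    s=im[y0:y1,x0:x1,0].astype(float); s=np.clip((s-40)/(np.percentile(s,85)-40),0,1)
    # ignore far pixels (neighbours) and the notch
    yy,xx=np.mgrid[y0:y1,x0:x1]; W=unproj(n,np.c_[xx.ravel(),yy.ravel()],.018)[:,:2]-p0[:2]
    c,sn=np.cos(p0[2]),np.sin(p0[2]); L=np.c_[W@[c,sn],W@[-sn,c]]
    ok=(abs(L[:,0])<.088)&(abs(L[:,1])<.028)
    if notch: ok&=~((L[:,0]>.018)&(L[:,0]<.074)&(L[:,1]>-.006))
    ok=ok.reshape(s.shape)
    e=lambda q:(((hullmask(n,p0+np.array([q[0],q[1],q[2]*10])/1000,.003,.018,roi)-s)**2)[ok]).mean()
    r=minimize(e,[0,0,0],method="Nelder-Mead",options=dict(initial_simplex=[[0,0,0],[4,0,0],[0,4,0],[0,0,4]],xatol=.05,fatol=1e-6))
    return p0+np.array([r.x[0],r.x[1],r.x[2]*10])/1000,r.fun
E
cat > m.py <<'E'
from h import *
im=ctrl.read_camera("top"); ims=ctrl.read_camera("side")
A=lambda l:(np.array(l)+.5)/5-.5+[255,145]; B=lambda l:(np.array(l)+.5)/4.5-.5+[60,135]
S={"s_far":[[120,78],[370,152],[358,203],[108,128]],"notched":[[93,225],[352,257],[346,310],[88,280]],"s_near":[[78,345],[332,418],[320,468],[66,395]]}
for k,v in S.items():
    w=unproj("top",A(v),.018)[:,:2]; c=w.mean(0); d=(w[0]+w[3]-w[1]-w[2])/2
    print(k,"len",np.linalg.norm(d),"wid",np.linalg.norm((w[0]+w[1]-w[2]-w[3])/2))
    p0=np.r_[c,np.arctan2(d[1],d[0])]  # x towards image left (notch end)
    p,e=matfit("top",im,p0,k=="notched"); ps,es=matfit("side",ims,p,k=="notched")
    print("  click",p0.round(4),"fit",p.round(4),round(e,4),"side",ps.round(4),round(es,4))
m=unproj("top",A([[113,22],[420,88],[343,530],[30,468]]),.003)[:,:2];print("mat",m.mean(0),np.linalg.norm(m[1]-m[0]),np.linalg.norm(m[2]-m[1]))
def rig(loc,w):
    d=w.mean(0)-0*w[0]; r=least_squares(lambda q:(pts2(loc,q)-w).ravel(),np.r_[d,0.]); return r.x,np.abs(r.fun).max()
# pallet: x along world +x, y +y(left)
loc=[[.08,.065],[.08,.035],[-.08,.065],[-.08,.035],[.08,-.035],[.08,-.065],[-.08,-.035],[-.08,-.065]]
w=unproj("top",B([[505,165],[547,165],[520,402],[557,400],[655,155],[695,155],[668,388],[708,388]]),.042)[:,:2]
p,e=rig(loc,w);print("pallet",p.round(4),e)
# stand: x=+170 far edge, y left
loc=[[.17,.06],[.17,-.06],[-.04,-.06],[-.04,.06]]
w=unproj("top",B([[25,48],[203,22],[243,310],[65,343]]),.008)[:,:2]
q,e=rig(loc,w);print("stand",q.round(4),e)
print("lens px",unproj("top",B([[85,137]]),.081), "pred",pts2([[.08,0]],q))
# overlay on side view
o=cv2.resize(ims[:,:,::-1],None,fx=2.8,fy=2.8,interpolation=cv2.INTER_CUBIC)
def dr(xy,pose,z,col):
    P=np.c_[pts2(xy,pose),np.full(len(xy),z)]; uv=(proj("side",P)+.5)*2.8-.5
    cv2.polylines(o,[np.round(uv).astype(int)],True,col,1)
sq=lambda a,b,c,d:[[a,c],[b,c],[b,d],[a,d]]
dr(sq(-.04,.17,-.06,.06),q,.008,(0,255,0)); dr(sq(-.0825,.0825,-.0825,.0825),p,.012,(0,255,0))
for y in(-.05,.05): dr(sq(-.08,.08,y-.015,y+.015),p,.042,(0,0,255))
t=np.linspace(0,6.28,24); L=np.c_[.08+.022*np.cos(t)*np.cos(np.pi/6),.022*np.sin(t)]; P=np.c_[pts2(L,q),.081+.022*np.cos(t)*.5]
cv2.polylines(o,[np.round((proj("side",P)+.5)*2.8-.5).astype(int)],True,(0,0,255),1)
cv2.imwrite("pics/ov.png",o[560:980,330:830])
E
python3 m.py
```

```text
s_far len 0.1636709317359136 wid 0.033283838813322746
  click [ 0.6166 -0.3312  1.2858] fit [ 0.618  -0.332   1.2691] 0.0096 side [ 0.6199 -0.329   1.2746] 0.0303
notched len 0.16245099140702687 wid 0.03411436600584242
  click [ 0.5357 -0.318   1.4581] fit [ 0.5368 -0.3182  1.4574] 0.0058 side [ 0.5384 -0.3163  1.455 ] 0.0383
s_near len 0.1628575424752074 wid 0.031799369814762675
  click [ 0.4496 -0.3038  1.296 ] fit [ 0.4501 -0.3032  1.2947] 0.0046 side [ 0.4513 -0.3024  1.2883] 0.0416
mat [ 0.53402647 -0.32520656] 0.20100068751407446 0.28588366619324324
pallet [0.5371 0.0024 0.0751] 0.002850703828060658
stand [0.5426 0.3201 0.1829] 0.0022104608241481083
lens px [[0.62070815 0.33803014 0.081     ]] pred [[0.62129347 0.33465289]]
```

View pics/ov.png

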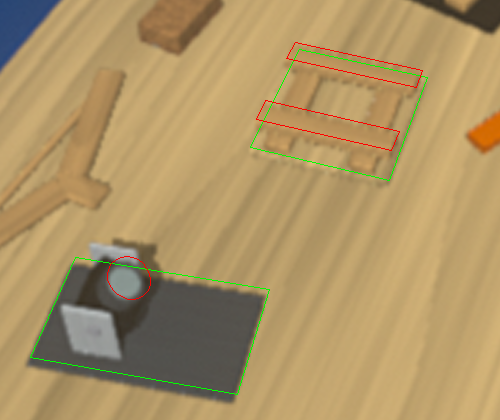

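The overlay puts the predicted outlines about 2 px up and right of the real edges in the side view. Corner pixels there: plate (270,291), (236,402), (28,363). That is the same ~2 mm offset between the cameras that the slat fits show, so I average the two. Next I work out the targets and the first move.

```bash
cat >> h.py <<'E'
def down(th): c,s=np.cos(th),np.sin(th); return np.array([[c,s,0],[s,-c,0],[0,0,-1.]])
def go(p,R,st=None,ref=None):
    """shift cm / turn deg from (measured or given) pose to target, tool axes"""
    s=ctrl.state(); p0,R0=ref if ref else (s["tool_pos"],s["tcp_rot"])
    print("go",(100*R0.T@(np.array(p)-p0)).round(2).tolist(),np.degrees(Ro.from_matrix(R0.T@R).as_rotvec()).round(1).tolist())
E
python3 - <<'E'
from h import *
B=lambda l:(np.array(l)+.5)/4.5-.5+[60,135]
loc=[[.17,.06],[.17,-.06],[-.04,-.06],[-.04,.06]]
T=B([[25,48],[203,22],[243,310],[65,343]]); S=(np.array([[270,291],[236,402],[28,363]])+[330,560]+.5)/2.8-.5
def f(q):
    P=np.c_[pts2(loc,q),np.full(4,.008)]
    return np.r_[(proj("top",P)-T).ravel(),(proj("side",P[[2,3,0]])-S).ravel()]
# side corners: check assignment by residual
r=least_squares(f,[.543,.321,.18]);print(r.x.round(4),r.fun.round(1))
print(proj("side",np.c_[pts2(loc,r.x),np.full(4,.008)]).round(0).tolist(),S.round(0).tolist())
go([.619,-.3305,.17],down(1.272))
E
```

```text
[0.5419 0.3227 0.1806] [-0.2  0.  -1.3 -0.5 -1.   1.  -0.7  0.4 -0.6  0.2  0.2 -1.9  0.6 -1.4]
[[128.0, 328.0], [144.0, 292.0], [213.0, 304.0], [202.0, 341.0]] [[214.0, 304.0], [202.0, 343.0], [128.0, 329.0]]
go [51.72, -15.04, 13.36] [-0.0, -0.0, -58.5]
```

Request:
move_arm:
  plan:
    - [[51.7, -15.0, 13.4], [0, 0, -58.5]]
    - [[51.7, -15.0, 13.4], [0, 0, -58.5]]
    - [[51.7, -15.0, 13.4], [0, 0, -58.5]]
    - [[51.7, -15.0, 13.4], [0, 0, -58.5]]
    - [[51.7, -15.0, 13.4], [0, 0, -58.5]]
    - [[51.7, -15.0, 13.4], [0, 0, -58.5]]
    - [[51.7, -15.0, 13.4], [0, 0, -58.5]]
    - [[51.7, -15.0, 13.4], [0, 0, -58.5]]
    - [[51.7, -15.0, 13.4], [0, 0, -58.5]]
    - [[51.7, -15.0, 13.4], [0, 0, -58.5]]
    - [[51.7, -15.0, 13.4], [0, 0, -58.5]]
    - [[51.7, -15.0, 13.4], [0, 0, -58.5]]
  gripper: 0.5

```text
t: 1.7
tool_pos: [0.6181, -0.3322, 0.1703]
tcp_rot: [[0.295, 0.956, -0.0], [0.956, -0.295, -0.0], [-0.0, 0.0, -1.0]]
ft_force: [0.0, -0.6, 0.8]
gripper_width: 0.0642
grip_force: 0.0
```

```bash
python3 - <<'E'
from h import *
go([.619,-.3305,.077],down(1.272)); print(ctrl.state()["joints"].round(2))
E
```

```text
go [0.19, 0.04, 9.33] [0.0, 0.0, -0.0]
[-0.5   0.6   1.55 -0.    0.99 -0.2 ]
```

Request:
move_arm:
  plan:
    - [[0.1, 0, 5], [0, 0, 0]]
    - [[0.1, 0, 7], [0, 0, 0]]
    - [[0.1, 0, 8.5], [0, 0, 0]]
    - [[0.1, 0, 9.3], [0, 0, 0]]
    - [[0.1, 0, 9.3], [0, 0, 0]]
    - [[0.1, 0, 9.3], [0, 0, 0]]

```text
t: 2.45
tool_pos: [0.6199, -0.3305, 0.0778]
tcp_rot: [[0.294, 0.956, 0.001], [0.956, -0.294, -0.001], [-0.0, 0.001, -1.0]]
ft_force: [1.1, -0.6, 0.2]
gripper_width: 0.0641
grip_force: 0.0
```

Request:
move_arm:
  plan:
    - [[0, 0, 0], [0, 0, 0]]
    - [[0, 0, 0], [0, 0, 0]]
    - [[0, 0, 0], [0, 0, 0]]
    - [[0, 0, 0], [0, 0, 0]]
    - [[0, 0, 0], [0, 0, 0]]
    - [[0, 0, 0], [0, 0, 0]]
  gripper: -1
  newtons: 40

```text
t: 3.2
tool_pos: [0.6197, -0.3304, 0.0776]
tcp_rot: [[0.294, 0.956, 0.001], [0.956, -0.294, -0.0], [-0.0, 0.001, -1.0]]
ft_force: [-0.6, 1.0, 6.3]
gripper_width: 0.029
grip_force: 41.4
```

Request:
move_arm:
  plan:
    - [[0, 0, -4], [0, 0, 0]]
    - [[0, 0, -9], [0, 0, 0]]
    - [[0, 0, -12], [0, 0, 0]]
    - [[0, 0, -12], [0, 0, 0]]

```text
t: 3.7
tool_pos: [0.6205, -0.3309, 0.1998]
tcp_rot: [[0.294, 0.956, 0.004], [0.956, -0.294, -0.002], [-0.001, 0.005, -1.0]]
ft_force: [0.7, -1.1, -1.2]
gripper_width: 0.0285
grip_force: 40.7
```

```bash
python3 - <<'E'
from h import *
P=[.538,.0035,.0751]; print(pts2([[.05,0],[-.05,0]],P))
f=pts2([[.05,0]],P)[0]; go([*f,.18],down(P[2]+np.pi/2)); s=ctrl.state(); print(s["gripper_width"],s["grip_force"],s["ft_force"])
E
```

```text
[[ 5.87859066e-01  7.25147129e-03]
 [ 4.88140934e-01 -2.51471289e-04]]
go [31.37, -13.06, 1.89] [0.3, 0.1, -21.4]
0.028543849712114388 40.69913685321808 [ 0.72226059 -1.0723394  -1.19333447]
```

Request:
move_arm:
  plan:
    - [[31.4, -13.0, 1.9], [0, 0, -21.4]]
    - [[31.4, -13.0, 1.9], [0, 0, -21.4]]
    - [[31.4, -13.0, 1.9], [0, 0, -21.4]]
    - [[31.4, -13.0, 1.9], [0, 0, -21.4]]
    - [[31.4, -13.0, 1.9], [0, 0, -21.4]]
    - [[31.4, -13.0, 1.9], [0, 0, -21.4]]
    - [[31.4, -13.0, 1.9], [0, 0, -21.4]]
    - [[31.4, -13.0, 1.9], [0, 0, -21.4]]
    - [[31.4, -13.0, 1.9], [0, 0, -21.4]]
    - [[31.4, -13.0, 1.9], [0, 0, -21.4]]

```text
t: 4.95
tool_pos: [0.5873, 0.007, 0.1778]
tcp_rot: [[-0.074, 0.997, -0.0], [0.997, 0.074, -0.0], [-0.0, -0.0, -1.0]]
ft_force: [0.2, -0.4, -0.6]
gripper_width: 0.0294
grip_force: 40.7
```

```bash
python3 - <<'E'
from h import *
P=[.538,.0035,.0751]
f=pts2([[.05,0]],P)[0]; go([*f,.1185],down(P[2]+np.pi/2)); s=ctrl.state(); print(s["gripper_width"],s["grip_force"],s["ft_force"],s["tool_pos"],s["joints"])
im=ctrl.read_camera("side");a=cv2.resize(im[180:290,180:320,::-1],None,fx=4,fy=4,interpolation=cv2.INTER_CUBIC)
im=ctrl.read_camera("top");b=cv2.resize(im[135:245,150:250,::-1],None,fx=4,fy=4,interpolation=cv2.INTER_CUBIC)
print(a.shape,b.shape);cv2.imwrite("pics/c1.png",cv2.resize(np.hstack([a,b]),(800,367)))
E
```

```text
go [0.02, 0.06, 5.93] [-0.0, 0.0, -0.1]
0.029397015270340027 40.66776931285858 [ 0.17828643 -0.36810005 -0.59699809] [0.58731503 0.00704111 0.17779398] [ 9.45308070e-03  4.42294662e-01  1.81786410e+00 -5.30646788e-05
  8.81502151e-01 -6.45765044e-02]
(440, 560, 3) (440, 400, 3)
```

View pics/c1.png

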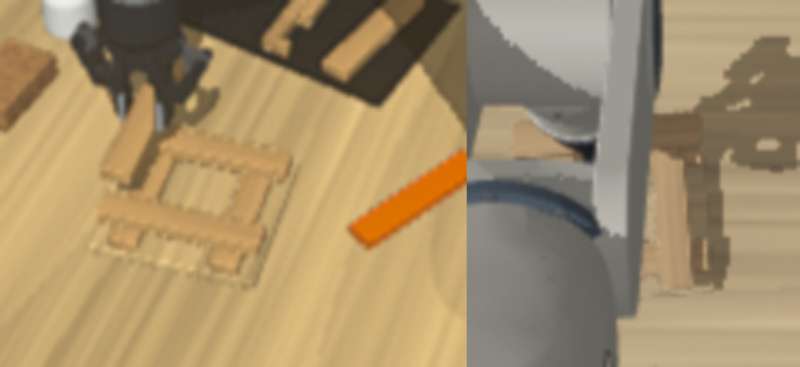

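The slat is held level, running in line above the far bottom slat at (150,180). I lower it.

Request:
move_arm:
  plan:
    - [[0, 0.1, 3], [0, 0, 0]]
    - [[0, 0.1, 5], [0, 0, 0]]
    - [[0, 0.1, 5.6], [0, 0, 0]]
    - [[0, 0.1, 5.9], [0, 0, 0]]
    - [[0, 0.1, 6.0], [0, 0, 0]]
    - [[0, 0.1, 6.1], [0, 0, 0]]
    - [[0, 0.1, 6.1], [0, 0, 0]]

```text
t: 5.92
tool_pos: [0.5884, 0.0082, 0.1173]
tcp_rot: [[-0.075, 0.997, 0.001], [0.997, 0.075, 0.0], [-0.0, 0.001, -1.0]]
ft_force: [0.7, -0.2, -1.1]
gripper_width: 0.029
grip_force: 40.7
```

Request:
move_arm:
  plan:
    - [[-0.1, 0, 0.05], [0, 0, 0]]
    - [[-0.1, 0, 0.1], [0, 0, 0]]
    - [[-0.1, 0, 0.1], [0, 0, 0]]

```text
t: 6.3
tool_pos: [0.5885, 0.0071, 0.1166]
tcp_rot: [[-0.075, 0.997, 0.0], [0.997, 0.075, -0.0], [-0.0, 0.0, -1.0]]
ft_force: [-2.2, 0.6, 6.7]
gripper_width: 0.0293
grip_force: 41.5
```

Request:
move_arm:
  plan:
    - [[0, 0, 0], [0, 0, 0]]
    - [[0, 0, 0], [0, 0, 0]]
    - [[0, 0, 0], [0, 0, 0]]
    - [[0, 0, 0], [0, 0, 0]]
  gripper: 0.3

```text
t: 6.8
tool_pos: [0.5883, 0.0072, 0.1158]
tcp_rot: [[-0.075, 0.997, -0.0], [0.997, 0.075, 0.0], [0.0, -0.0, -1.0]]
ft_force: [-0.2, -0.0, 0.3]
gripper_width: 0.0557
grip_force: 0.0
```

Request:
move_arm:
  plan:
    - [[0, 0, -2], [0, 0, 0]]
    - [[0, 0, -5], [0, 0, 0]]
    - [[0, 0, -9], [0, 0, 0]]
    - [[0, 0, -9], [0, 0, 0]]

```text
t: 7.3
tool_pos: [0.5901, 0.0072, 0.2089]
tcp_rot: [[-0.075, 0.997, 0.006], [0.997, 0.075, 0.0], [-0.0, 0.006, -1.0]]
ft_force: [0.6, 0.0, -0.2]
gripper_width: 0.0555
grip_force: 0.0
```

```bash
python3 - <<'E'
from h import *
go([.4505,-.3025,.17],down(1.292))
E
```

```text
go [-29.82, -16.28, 3.81] [0.3, -0.0, 20.3]
```

Request:
move_arm:
  plan:
    - [[-29.8, -16.2, 2.0], [0, 0, 20.3]]
    - [[-29.8, -16.2, 2.0], [0, 0, 20.3]]
    - [[-29.8, -16.2, 2.0], [0, 0, 20.3]]
    - [[-29.8, -16.2, 2.0], [0, 0, 20.3]]
    - [[-29.8, -16.2, 2.0], [0, 0, 20.3]]
    - [[-29.8, -16.2, 2.0], [0, 0, 20.3]]
    - [[-29.8, -16.2, 2.0], [0, 0, 20.3]]
    - [[-29.8, -16.2, 3.8], [0, 0, 20.3]]
    - [[-29.8, -16.2, 3.8], [0, 0, 20.3]]
    - [[-29.8, -16.2, 3.8], [0, 0, 20.3]]

```text
t: 8.55
tool_pos: [0.4496, -0.3015, 0.1679]
tcp_rot: [[0.274, 0.962, -0.0], [0.962, -0.274, 0.0], [0.0, -0.0, -1.0]]
ft_force: [0.5, 0.5, 0.2]
gripper_width: 0.0554
grip_force: 0.0
```

```bash
python3 - <<'E'
from h import *
go([.4505,-.3025,.078],down(1.292))
E
```

```text
go [-0.08, 0.11, 8.99] [-0.0, -0.0, 0.1]
```

Request:
move_arm:
  plan:
    - [[-0.1, 0.1, 5], [0, 0, 0]]
    - [[-0.1, 0.1, 7], [0, 0, 0]]
    - [[-0.1, 0.1, 8.4], [0, 0, 0]]
    - [[-0.1, 0.1, 9.0], [0, 0, 0]]
    - [[-0.1, 0.1, 9.0], [0, 0, 0]]
    - [[-0.1, 0.1, 9.0], [0, 0, 0]]

```text
t: 9.3
tool_pos: [0.4504, -0.3037, 0.0787]
tcp_rot: [[0.275, 0.961, 0.001], [0.961, -0.275, -0.001], [-0.0, 0.001, -1.0]]
ft_force: [-1.9, -0.6, 0.6]
gripper_width: 0.0558
grip_force: 0.0
```

Request:
move_arm:
  plan:
    - [[0, 0, 0], [0, 0, 0]]
    - [[0, 0, 0], [0, 0, 0]]
    - [[0, 0, 0], [0, 0, 0]]
    - [[0, 0, 0], [0, 0, 0]]
    - [[0, 0, 0], [0, 0, 0]]
    - [[0, 0, 0], [0, 0, 0]]
  gripper: -1

```text
t: 10.05
tool_pos: [0.4502, -0.3037, 0.0786]
tcp_rot: [[0.275, 0.961, 0.001], [0.961, -0.275, -0.001], [-0.0, 0.001, -1.0]]
ft_force: [-0.6, 0.8, 5.9]
gripper_width: 0.0287
grip_force: 39.9
```

Request:
move_arm:
  plan:
    - [[0, 0, -4], [0, 0, 0]]
    - [[0, 0, -9], [0, 0, 0]]
    - [[0, 0, -12], [0, 0, 0]]
    - [[0, 0, -12], [0, 0, 0]]
    - [[0, 0, -12], [0, 0, 0]]

```text
t: 10.68
tool_pos: [0.4495, -0.3031, 0.1972]
tcp_rot: [[0.275, 0.961, -0.001], [0.961, -0.275, 0.0], [0.0, -0.001, -1.0]]
ft_force: [0.7, -0.1, -1.0]
gripper_width: 0.0288
grip_force: 40.1
```

```bash
python3 - <<'E'
from h import *
P=[.538,.0035,.0751]
f=pts2([[-.05,0]],P)[0]; go([*f,.18],down(P[2]+np.pi/2))
E
```

```text
go [30.18, -4.62, 1.73] [-0.0, -0.0, -20.3]
```

Request:
move_arm:
  plan:
    - [[30.2, -4.6, 1.7], [0, 0, -20.3]]
    - [[30.2, -4.6, 1.7], [0, 0, -20.3]]
    - [[30.2, -4.6, 1.7], [0, 0, -20.3]]
    - [[30.2, -4.6, 1.7], [0, 0, -20.3]]
    - [[30.2, -4.6, 1.7], [0, 0, -20.3]]
    - [[30.2, -4.6, 1.7], [0, 0, -20.3]]
    - [[30.2, -4.6, 1.7], [0, 0, -20.3]]
    - [[30.2, -4.6, 1.7], [0, 0, -20.3]]
    - [[30.2, -4.6, 1.7], [0, 0, -20.3]]
    - [[30.2, -4.6, 1.7], [0, 0, -20.3]]

```text
t: 11.92
tool_pos: [0.4888, -0.0012, 0.1809]
tcp_rot: [[-0.074, 0.997, 0.0], [0.997, 0.074, -0.0], [-0.0, 0.0, -1.0]]
ft_force: [-0.3, -0.0, 0.4]
gripper_width: 0.0291
grip_force: 40.0
```

```bash
python3 - <<'E'
from h import *
P=[.538,.0035,.0751]
f=pts2([[-.05,0]],P)[0]; go([*f,.1185],down(P[2]+np.pi/2))
E
```

```text
go [0.1, -0.06, 6.24] [0.0, 0.0, -0.1]
```

Request:
move_arm:
  plan:
    - [[0, -0.1, 3], [0, 0, 0]]
    - [[0, -0.1, 5], [0, 0, 0]]
    - [[0, -0.1, 5.8], [0, 0, 0]]
    - [[0, -0.1, 6.1], [0, 0, 0]]
    - [[0, -0.1, 6.3], [0, 0, 0]]
    - [[0, -0.1, 6.4], [0, 0, 0]]
    - [[0, -0.1, 6.4], [0, 0, 0]]

```text
t: 12.8
tool_pos: [0.4882, -0.0006, 0.1176]
tcp_rot: [[-0.075, 0.997, 0.001], [0.997, 0.075, -0.0], [-0.0, 0.001, -1.0]]
ft_force: [-1.1, -0.7, 3.7]
gripper_width: 0.0289
grip_force: 40.7
```

In contact, so I release, rise and go on to the notched slat.

Request:
move_arm:
  plan:
    - [[0, 0, 0], [0, 0, 0]]
    - [[0, 0, 0], [0, 0, 0]]
    - [[0, 0, 0], [0, 0, 0]]
    - [[0, 0, 0], [0, 0, 0]]
  gripper: 0.3

```text
t: 13.3
tool_pos: [0.4878, -0.0005, 0.1168]
tcp_rot: [[-0.075, 0.997, -0.0], [0.997, 0.075, 0.0], [0.0, -0.0, -1.0]]
ft_force: [-0.2, 1.0, 0.0]
gripper_width: 0.0554
grip_force: 0.0
```

Request:
move_arm:
  plan:
    - [[0, 0, -2], [0, 0, 0]]
    - [[0, 0, -5], [0, 0, 0]]
    - [[0, 0, -9], [0, 0, 0]]
    - [[0, 0, -9], [0, 0, 0]]
    - [[0, 0, -9], [0, 0, 0]]

```text
t: 13.92
tool_pos: [0.4875, -0.0005, 0.2065]
tcp_rot: [[-0.075, 0.997, -0.0], [0.997, 0.075, 0.0], [0.0, -0.0, -1.0]]
ft_force: [-0.1, -0.4, -0.8]
gripper_width: 0.0557
grip_force: 0.0
```

```bash
python3 - <<'E'
from h import *
go([.5375,-.3175,.17],down(1.4565))
E
```

```text
go [-31.98, 2.59, 3.65] [-0.0, -0.0, 10.9]
```

Request:
move_arm:
  plan:
    - [[-32.0, 2.6, 2.0], [0, 0, 10.9]]
    - [[-32.0, 2.6, 2.0], [0, 0, 10.9]]
    - [[-32.0, 2.6, 2.0], [0, 0, 10.9]]
    - [[-32.0, 2.6, 2.0], [0, 0, 10.9]]
    - [[-32.0, 2.6, 2.0], [0, 0, 10.9]]
    - [[-32.0, 2.6, 2.0], [0, 0, 10.9]]
    - [[-32.0, 2.6, 3.6], [0, 0, 10.9]]
    - [[-32.0, 2.6, 3.6], [0, 0, 10.9]]
    - [[-32.0, 2.6, 3.6], [0, 0, 10.9]]
    - [[-32.0, 2.6, 3.6], [0, 0, 10.9]]

```text
t: 15.18
tool_pos: [0.5382, -0.3169, 0.1713]
tcp_rot: [[0.113, 0.994, 0.0], [0.994, -0.113, -0.0], [-0.0, 0.0, -1.0]]
ft_force: [-0.4, 0.6, 0.1]
gripper_width: 0.0555
grip_force: 0.0
```

```bash
python3 - <<'E'
from h import *
go([.5375,-.3175,.0785],down(1.4565))
E
```

```text
go [-0.07, -0.07, 9.28] [0.0, 0.0, 0.0]
```

Request:
move_arm:
  plan:
    - [[-0.1, 0, 5], [0, 0, 0]]
    - [[-0.1, 0, 7], [0, 0, 0]]
    - [[-0.1, 0, 8.5], [0, 0, 0]]
    - [[-0.1, 0, 9.2], [0, 0, 0]]
    - [[-0.1, 0, 9.2], [0, 0, 0]]
    - [[-0.1, 0, 9.2], [0, 0, 0]]
    - [[-0.1, 0, 9.2], [0, 0, 0]]

```text
t: 16.05
tool_pos: [0.5381, -0.3189, 0.0796]
tcp_rot: [[0.115, 0.993, 0.001], [0.993, -0.115, -0.001], [-0.0, 0.001, -1.0]]
ft_force: [-0.1, -0.1, 0.5]
gripper_width: 0.0553
grip_force: 0.0
```

Request:
move_arm:
  plan:
    - [[0, 0, 0], [0, 0, 0]]
    - [[0, 0, 0], [0, 0, 0]]
    - [[0, 0, 0], [0, 0, 0]]
    - [[0, 0, 0], [0, 0, 0]]
    - [[0, 0, 0], [0, 0, 0]]
    - [[0, 0, 0], [0, 0, 0]]
  gripper: -1

```text
t: 16.8
tool_pos: [0.5381, -0.3188, 0.0794]
tcp_rot: [[0.114, 0.993, 0.001], [0.993, -0.114, -0.0], [-0.0, 0.001, -1.0]]
ft_force: [-0.4, -0.5, 6.0]
gripper_width: 0.0289
grip_force: 40.5
```

Request:
move_arm:
  plan:
    - [[0, 0, -4], [0, 0, 0]]
    - [[0, 0, -9], [0, 0, 0]]
    - [[0, 0, -15], [0, 0, 0]]
    - [[0, 0, -20], [0, 0, 0]]
    - [[0, 0, -25], [0, 0, 0]]
    - [[0, 0, -25], [0, 0, 0]]
    - [[0, 0, -25], [0, 0, 0]]

```text
t: 17.68
tool_pos: [0.5374, -0.3184, 0.3282]
tcp_rot: [[0.114, 0.993, -0.001], [0.993, -0.114, 0.0], [0.0, -0.001, -1.0]]
ft_force: [-0.0, -0.5, -1.3]
gripper_width: 0.029
grip_force: 39.8
```

```bash
cat > v.py <<'E'
from h import *
import sys
st=[.5419,.3227,.1806]; c,s=np.cos(st[2]),np.sin(st[2])
cz=np.array([-.5*c,-.5*s,.75**.5]); X=np.array([-s,c,0]); Z=-cz; R=np.c_[X,np.cross(Z,X),Z]
V=np.array([st[0],st[1],.2196])
if __name__=="__main__":
    up=float(sys.argv[1]); go(V-R@[.0012,0,.0689]+[0,0,up],R); print(R.round(3).tolist(), ctrl.state()["joints"].round(2), V-R@[.0012,0,.0689])
E
python3 v.py .05
```

```text
go [62.63, -10.15, -0.08] [-29.8, 4.4, -16.5]
[[-0.18, 0.852, 0.492], [0.984, 0.156, 0.09], [0.0, 0.5, -0.866]] [-0.54  0.33  1.61  0.    1.2  -0.42] [0.50822584 0.31533161 0.27926915]
```

Request:
move_arm:
  plan:
    - [[62.6, -10.1, -0.1], [-29.8, 4.4, -16.5]]
    - [[62.6, -10.1, -0.1], [-29.8, 4.4, -16.5]]
    - [[62.6, -10.1, -0.1], [-29.8, 4.4, -16.5]]
    - [[62.6, -10.1, -0.1], [-29.8, 4.4, -16.5]]
    - [[62.6, -10.1, -0.1], [-29.8, 4.4, -16.5]]
    - [[62.6, -10.1, -0.1], [-29.8, 4.4, -16.5]]
    - [[62.6, -10.1, -0.1], [-29.8, 4.4, -16.5]]
    - [[62.6, -10.1, -0.1], [-29.8, 4.4, -16.5]]
    - [[62.6, -10.1, -0.1], [-29.8, 4.4, -16.5]]
    - [[62.6, -10.1, -0.1], [-29.8, 4.4, -16.5]]
    - [[62.6, -10.1, -0.1], [-29.8, 4.4, -16.5]]
    - [[62.6, -10.1, -0.1], [-29.8, 4.4, -16.5]]

```text
t: 19.18
tool_pos: [0.5082, 0.3148, 0.3278]
tcp_rot: [[-0.18, 0.853, 0.49], [0.984, 0.158, 0.088], [-0.002, 0.497, -0.868]]
ft_force: [0.0, -0.4, -1.4]
gripper_width: 0.0288
grip_force: 39.9
```

```bash
python3 v.py 0
```

```text
go [0.06, -2.41, 4.22] [-0.2, 0.1, 0.1]
[[-0.18, 0.852, 0.492], [0.984, 0.156, 0.09], [0.0, 0.5, -0.866]] [ 0.66  0.13  1.96 -0.4   0.62  0.75] [0.50822584 0.31533161 0.27926915]
```

Request:
move_arm:
  plan:
    - [[0, -1.2, 2.1], [0, 0, 0]]
    - [[0, -2.4, 4.2], [0, 0, 0]]
    - [[0, -2.4, 4.2], [0, 0, 0]]
    - [[0, -2.4, 4.2], [0, 0, 0]]
    - [[0, -2.4, 4.2], [0, 0, 0]]
    - [[0, -2.4, 4.2], [0, 0, 0]]

```text
t: 19.92
tool_pos: [0.5097, 0.3149, 0.2824]
tcp_rot: [[-0.179, 0.851, 0.493], [0.984, 0.155, 0.09], [0.0, 0.501, -0.865]]
ft_force: [0.5, 0.5, -1.2]
gripper_width: 0.0287
grip_force: 39.9
```

```bash
python3 v.py 0; python3 - <<'E'
from v import *
ims=ctrl.read_camera("side"); it=ctrl.read_camera("top")
out=[]
P=[.538,.0035,.0751]
for n,im,(x0,y0,x1,y1) in(("side",ims,(125,170,285,345)),("top",it,(60,110,240,240))):
    k=4 if n=="side" else 3
    o=cv2.resize(im[:,:,::-1],None,fx=k,fy=k,interpolation=cv2.INTER_CUBIC)
    def dl(W,col): cv2.polylines(o,[np.round((proj(n,W)+.5)*k-.5).astype(int)],True,col,1)
    sl=np.c_[RECT,np.full(4,.0075)]   # lens-far face
    Rs=np.c_[R[:,0],R[:,1],R[:,2]]
    dl(V+np.c_[RECT,np.full(4,-.0075)]@Rs.T,(0,0,255))
    for x in(.05,-.05):
        dl(np.c_[pts2(RECT@np.array([[0,1],[-1,0]])+[x,0],P),np.full(4,.057)],(0,255,0))
    out.append(o[y0*k:y1*k,x0*k:x1*k])
h=max(a.shape[0] for a in out); out=[cv2.copyMakeBorder(a,0,h-a.shape[0],0,0,0) for a in out]
m=np.hstack(out); f=min(800/m.shape[1],600/m.shape[0]); cv2.imwrite("pics/c2.png",cv2.resize(m,None,fx=f,fy=f)); print(f)
E
```

```text
go [0.07, -0.27, 0.2] [0.1, 0.0, -0.0]
[[-0.18, 0.852, 0.492], [0.984, 0.156, 0.09], [0.0, 0.5, -0.866]] [ 0.65  0.19  2.   -0.48  0.52  0.84] [0.50822584 0.31533161 0.27926915]
0.6779661016949152
```

View pics/c2.png

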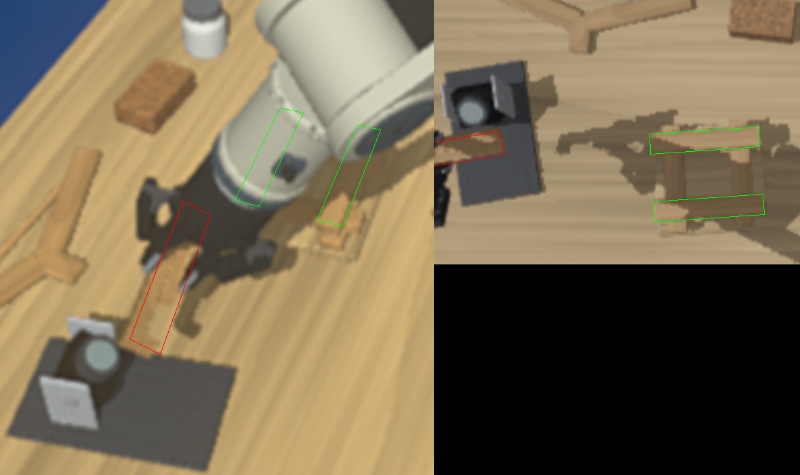

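The slat sits on the predicted outline at the view point, and both placed slats match their green outlines: top view (705,140) and (708,208). The notched slat in the top view is at (475,148), and the side view differs only by the known camera offset. A last small correction follows.

Request:
move_arm:
  plan:
    - [[0.1, -0.2, 0.2], [0, 0, 0]]
    - [[0.1, -0.2, 0.2], [0, 0, 0]]
    - [[0.1, -0.2, 0.2], [0, 0, 0]]
    - [[0.1, -0.2, 0.2], [0, 0, 0]]
    - [[0.1, -0.2, 0.2], [0, 0, 0]]
    - [[0.1, -0.2, 0.2], [0, 0, 0]]
    - [[0.1, -0.2, 0.2], [0, 0, 0]]
    - [[0.1, -0.2, 0.2], [0, 0, 0]]

```text
t: 21.02
tool_pos: [0.5085, 0.3157, 0.2788]
tcp_rot: [[-0.179, 0.852, 0.492], [0.984, 0.155, 0.089], [-0.0, 0.5, -0.866]]
ft_force: [0.3, -0.5, -0.8]
gripper_width: 0.0292
grip_force: 39.9
```

```bash
python3 v.py 0
```

```text
go [-0.03, -0.0, -0.06] [0.0, 0.0, -0.0]
[[-0.18, 0.852, 0.492], [0.984, 0.156, 0.09], [0.0, 0.5, -0.866]] [ 0.66  0.2   2.01 -0.48  0.52  0.85] [0.50822584 0.31533161 0.27926915]
```

```bash
python3 -c "
from workcell import ctrl
print(ctrl.job_done())"
```

```text
the job is handed in; nothing more can be done
None
```

I laid both whole slats on the stack as its third layer and released them, and handed the job in at about 21 s still holding the notched slat at the view point, with the arm within 1 mm of its target pose; the judge's verdict was not shown.

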